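# Walk the bench block round to the fence

## Task

With the fingertips alone, walk the heavy square steel bench block round on its board by pushing slowly at its corners in turn, until one of its sides (whichever is nearest) faces the wooden fence, and ease it up until that side sits flush against the fence. The block is only to be pushed, never lifted or tipped, and no corner may run into the fence while the block is still plainly askew. Leave everything else where it stands.

Things in the scene. Friction and masses are not known exactly. Their poses are not given: they have to be found in the camera images.
- board: The hammering board: a fixed, level wooden board, 320 mm (its x) by 400 mm (its y), top face 15 mm above the counter. Origin: centre of its underside, on the counter. It may stand at an angle. The block lying on it turns about 0.1 rad for every 10 mm that a finger pushes the end of one side (40 mm from its middle).
- fence: The fence: a straight dark wooden batten fixed along the far side of the board's top, parallel to the board's long side; 30 mm thick (its x), 360 mm long (its y), 24 mm high. Origin: centre of its underside, on the board's top face, 110 mm along the board's x from the board's centre. Its x axis points across it, away from the block; the flat face towards the block lies 15 mm to the -x side of the origin. Immovable.
- block: The bench block: a square steel block, 100 x 100 x 28 mm high, 1.7 to 2.4 kg, a few drilled holes, loose on the board, near side of the fence, 40 mm or more clear of it, turned 25 to 65 degrees. All four sides are alike. Origin: centre of its underside; x, y square to its sides. It stands on a middle foot 64 mm square, 2 mm high. It needs 8 to 16 N to slide and stops when the push stops.
- socket: Bystander: steel socket, 30 mm across, 40 mm high, upright on the board near the +y end of the fence. Origin: centre of its underside.
- cup: Bystander: steel bearing cup (ring), 44 mm across, 14 mm high, on the board near the -y end of the fence. Origin: centre of its underside.
- jar: Bystander: small glass jar, 42 mm across, 48 mm high, on the board's near +y corner. Origin: centre of its underside.
- terminal: Bystander: card terminal, 165 by 80 mm, 41 mm high, on the counter to the robot's right. Origin: centre of its underside.
- calculator: Bystander: desk calculator, 145 by 100 mm, 20 mm high, on the counter to the left. Origin: centre of its underside.
- oil: Bystander: oil bottle, 48 mm across, 135 mm high, upright on the counter to the left. Origin: centre of its underside.
- hammer: Bystander: hammer, 260 mm long, lying on the counter to the right. Origin: under the middle of its length.
There are look-alikes about, which are no part of the job. Several things have the shape of the block; the one meant has the colours described above.

How it is judged:
At the end, for the whole second after the job is handed in: The block lies flat and at rest on the board with one whole side against the fence: parallel to it within 0.04 rad (2.3 degrees), the gap at its middle under 3.5 mm, and no part of that side past an end of the fence ((angle between the x axis of block and the x axis of fence, either way round below 0.04 rad or angle between the x axis of block and the y axis of fence, either way round below 0.04 rad) and x of block in the frame of fence between -0.0685 and -0.055 m and y of block in the frame of fence between -0.13 and 0.13 m and z of block in the frame of fence between -0.003 and 0.003 m and angle between block's own z axis and vertical below 0.05 rad and linear speed of block below 0.01 m/s and angular speed of block below 0.05 rad/s); the robot touches nothing.
It fails at once if the block is lifted (8 mm) or tipped (0.15 rad) (height (world z) of block above 0.023 m or angle between block's own z axis and vertical above 0.15 rad).
It fails at once if a corner of the block runs into the fence (over 4 N) while it is still more than 0.2 rad (11 degrees) askew (contact force between block and fence above 4 N and (angle between the x axis of block and the x axis of fence, either way round above 0.2 rad and angle between the x axis of block and the y axis of fence, either way round above 0.2 rad)).
It fails at once if the block is shoved faster than 0.3 m/s (linear speed of block above 0.3 m/s).
It fails at once if a bystander is moved more than 20 mm or tipped (distance of any of socket, cup, jar, terminal, calculator, oil, hammer from where it was at the start of the episode above 0.02 m or angle between any of socket, cup, jar, terminal, calculator, oil, hammer's own z axis and vertical above 0.3 rad).
It also fails if it takes over 72 s, if anything falls off the work surface, if the arm or the gripper's body presses on something with over 40 N, if the wrist force passes 120 N, or if a joint passes its speed limit or range.

## Robot

A 6-joint arm with a two-finger parallel gripper is mounted at the origin on the work surface. World frame = base frame: x ahead of the robot, y to its left, z up, the work surface at z = 0. Lengths are in m, angles in rad, forces in N, time in s.
With the tool pointing down it reaches from about 0.3 to 0.775 m from the base axis. Payload 14.6 kg.
Tool frame: the origin (TCP) lies on the centre line of the jaws, within the pads' length; the fingertips stand 14 mm ahead of it and the grasp point (between the pads) lies 5 mm behind it; x points along the fingers, y is the direction in which the jaws open and shut, and the axes are right-handed (so a half turn about x gives the same grasp; the last joint's range is limited). The gripper opens to 94 mm and grips with 3 to 60 N. Pads are 16 mm wide; open, the fingers measure 119 mm over their backs; the gripper's body (75 mm by 177 mm) begins 78 mm behind the grasp point.
Start: joints at [1.053, 0.3, 1.521, -0, 1.321, -0.067], TCP at [0.24, 0.495, 0.219] pointing down, gripper open.
Joint ranges: [-3.03, 3.03], [-0.79, 2.21], [0.23, 2.52], [-1.04, 4.18], [0, 3.07], [-2.55, 2.55]. Speed limits (rad/s): [2.22, 2.22, 2.57, 3.14, 3.14, 3.14].

## Interface

Orientations are given as [roll, pitch, yaw] about the fixed x, y, z axes, in that order (R = Rz(yaw) Ry(pitch) Rx(roll)).
In Python, from station import * gives the robot as it stands. The module is installed in compiled form; this text tells all that it offers.
- The arm moves only by the shell command python3 -m handwheel 'ROWS' [FORCE]. ROWS is JSON, a list of rows, each a list of 3 entries, a list of its own where there are three numbers: the shift along the tool's x, y, z in mm, then the turn about the tool's x in rad, then the gripper command: -1 is fully open, 1 is shut, values between are in proportion. In form: [[[dx, dy, dz], spin, gripper], ...]. A call has exactly 5 rows; each row is the pose to reach, as a shift and turn from the pose measured when the call began, along the tool's axes at that moment; what a row does not reach only later rows make up. A row lasts 1/10 s, in which the tool goes at most 50 mm and 8.59 degrees, less where a joint would pass 70% of its speed; a pose out of reach is approached as far as the arm can. A call with a gripper value outside its range is refused whole. The fingers move at their own pace and stop on an object; FORCE is the grip in N (left out, the last holds). Time passes only in rows, so rows that repeat a pose let the fingers close, or fill a call up. It gives the time, the measured TCP pose, the force and the opening at its end, in the units of the state.
- get_obs(): the state, without advancing time (a new reading comes with each control period).
- camera(name): name is "scene" or "top" or "wrist"; returns (picture, depth): 384x512x3 uint8, blue, green, red; 384x512 float32, m along the optical axis (not along the pixel's ray), 0 where there is no reading.
- camera_info(name): a dict with "fx", "fy", "cx", "cy" (pixels), "k1" (the pictures are not rectified: a ray, as slopes to the right and down, at radius r is drawn at 1 + k1 r^2 times it, then the intrinsics apply), "extrinsics" (4x4, takes a point from camera to world coordinates). Camera axes: x right, y down, z forward; pixel columns grow to the right and rows downward; lengths in m; the calibration is good to about 2 mm. A picture is of the moment at which its call begins: read the wrist's pose just before it. camera_info takes no time and is no camera call; for the wrist camera it gives the pose at the moment of the call.
- hand_in(): hands the job in, once; it reports no verdict.
The state is a dict: "time_s": time; "qpos": joint angles; "joint_vel": joint speeds; "tau": joint torques, N m; "ee_pos": TCP position; "eef_rot": TCP orientation; "force": force on the tool from outside, world axes, zero at the start; "moment": the same for the moment, N m; "grip_width": finger opening in m.
Only numpy, scipy, OpenCV 4.12 (cv2) and the standard library are available. Lean on these libraries where they do the work, as an engineer would, in place of code of your own. Each camera call takes 0.05 s, during which the arm holds its last target. There are 200 camera calls.

## Working session

There is one attempt and no reset: what is moved stays moved. The work goes in short steps, Python scripts to look and compute and a shell command to move; the robot and the scene stay as the last step left them, time stands still between calls to the robot, and variables do not carry over. Pictures are saved under pics/ and viewed, about 8 in all and at most 12, crops included, and the job is handed in when it is done.

```bash
mkdir -p pics; cat > h.py <<'E'
import cv2, numpy as np
from station import *
def pix2plane(name,uv,z,info=None):
    i=info or camera_info(name); K=np.array([[i['fx'],0,i['cx']],[0,i['fy'],i['cy']],[0,0,1.]])
    p=cv2.undistortPoints(np.array(uv,float).reshape(-1,1,2),K,np.array([i['k1'],0,0,0.]))[:,0]
    E=np.array(i['extrinsics']); d=np.c_[p,np.ones(len(p))]@E[:3,:3].T; o=E[:3,3]
    return o+d*((z-o[2])/d[:,2:])
def proj(name,P):
    i=camera_info(name);E=np.linalg.inv(np.array(i['extrinsics']));P=np.atleast_2d(P)@E[:3,:3].T+E[:3,3]
    s=P[:,:2]/P[:,2:];s=s*(1+i['k1']*(s**2).sum(1,keepdims=True))
    return s*[i['fx'],i['fy']]+[i['cx'],i['cy']]
E
python3 - <<'E'
from h import *
a,_=camera('top');b,_=camera('scene')
cv2.imwrite('pics/top.png',a);cv2.imwrite('pics/scene.png',b);np.save('top.npy',a)
o=get_obs();print({k:np.round(v,3) for k,v in o.items()})
i=camera_info('top');print(np.round(i['extrinsics'],3),i['fx'],i['k1'])
E
```

```text
{'time_s': np.float64(0.1), 'qpos': array([ 1.053,  0.3  ,  1.521,  0.   ,  1.321, -0.067]), 'joint_vel': array([-0.   , -0.001, -0.002,  0.001, -0.   ,  0.001]), 'tau': array([ 1.0000e-03, -5.3264e+01, -3.5328e+01,  7.1000e-02,  2.3000e-02,
       -0.0000e+00]), 'ee_pos': array([0.24 , 0.495, 0.219]), 'eef_rot': array([-1.662,  1.57 , -2.113]), 'force': array([ 0.106, -0.723, -0.413]), 'moment': array([ 0.   , -0.058, -0.016]), 'grip_width': np.float64(0.094)}
[[ 4.000e-02 -9.790e-01  1.990e-01  1.740e-01]
 [-9.990e-01 -3.900e-02  1.100e-02  1.000e-03]
 [-3.000e-03 -1.990e-01 -9.800e-01  1.622e+00]
 [ 0.000e+00  0.000e+00  0.000e+00  1.000e+00]] 457.0364830188059 -0.13065864607839253
```

View pics/top.png

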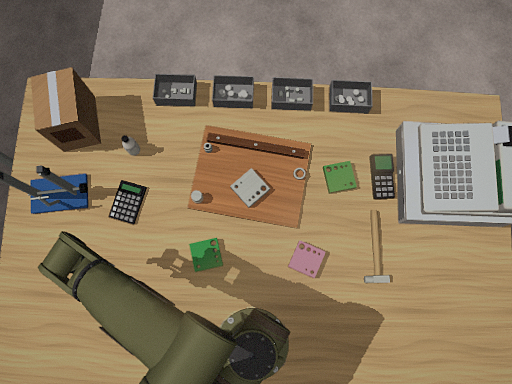

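View pics/scene.png

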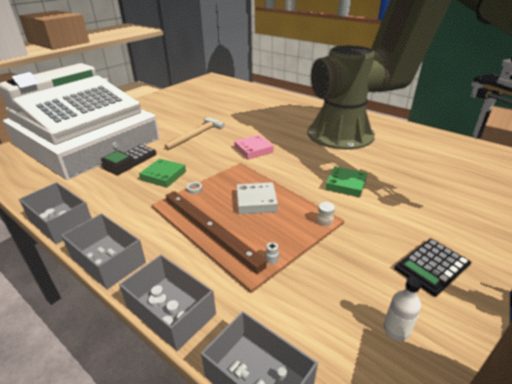

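The steel-grey block at top (251,188) is the target. The look-alikes are green blocks at (206,254) and (340,177) and a pink one at (308,258), none of them steel-coloured. The fence runs from about (205,133) to (308,154), with the socket at (208,147), the cup at (300,173) and the jar at (197,197).

```bash
cat > meas.py <<'E'
from h import *
import json
def block(a,save=None):
    # steel: grey, bright top; masked within the board
    hsv=cv2.cvtColor(a,cv2.COLOR_BGR2HSV); m=((hsv[...,1]<45)&(hsv[...,2]>120)).astype(np.uint8)
    m=cv2.morphologyEx(m,cv2.MORPH_CLOSE,np.ones((5,5)))
    roi=np.zeros_like(m);roi[125:228,185:315]=1;m*=roi
    cs,_=cv2.findContours(m,cv2.RETR_EXTERNAL,cv2.CHAIN_APPROX_NONE);c=max(cs,key=cv2.contourArea)
    P=pix2plane('top',c[:,0],0.043)[:,:2]
    r=cv2.minAreaRect((P*1000).astype(np.float32));return r,cv2.contourArea(c)
def fence(a):
    hsv=cv2.cvtColor(a,cv2.COLOR_BGR2HSV);return hsv
if __name__=='__main__':
    a=np.load('top.npy');r,A=block(a);print(r,A);print(cv2.boxPoints(r))
    # board corners
    hsv=cv2.cvtColor(a,cv2.COLOR_BGR2HSV)
    for n,(u,v) in dict(board=(270,205),table=(140,300),fence=(275,149),block=(245,180),table2=(320,200)).items():print(n,a[v,u],hsv[v,u])
    cv2.imwrite('pics/crop.png',cv2.resize(a[120:235,180:320],None,fx=5,fy=5,interpolation=cv2.INTER_CUBIC))
E
python3 meas.py
```

```text
((542.2503662109375, 32.13078308105469), (99.89105987548828, 101.87242126464844), 43.525718688964844) 745.5
[[470.95782   34.666374]
 [541.11536  -39.19779 ]
 [613.5429    29.595192]
 [543.3854   103.45935 ]]
board [ 69 111 161] [ 14 146 161]
table [64 91 93] [28 80 93]
fence [44 60 94] [ 10 136  94]
block [155 162 163] [ 26  13 163]
table2 [102 141 169] [ 17 101 169]
```

View pics/crop.png

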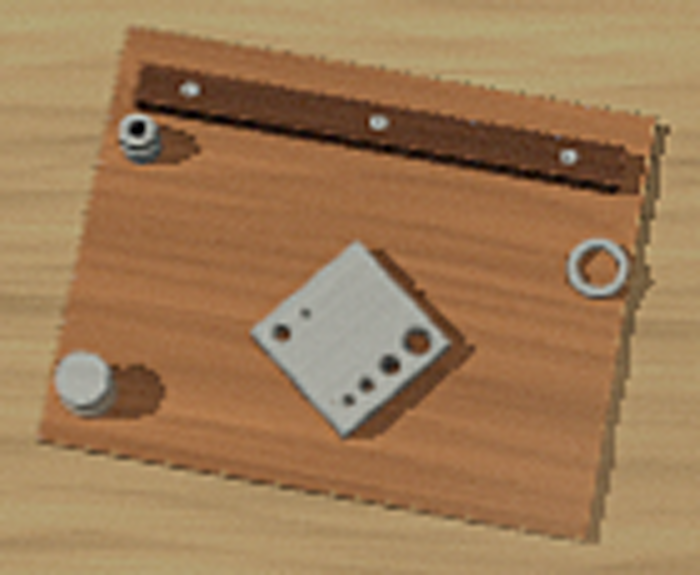

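The crop shows the steel block with drilled holes and corners at about (357,242), (450,343), (345,437) and (252,332). The fence screws are at (190,89), (378,122) and (568,157).

```bash
python3 - <<'E'
from h import *
f=lambda l:np.array(l)/5.+[180,120]-0.4
B=pix2plane('top',f([(130,27),(662,120),(595,543),(40,440)]),0.015)[:,:2]*1000
print('board',B.round(1),'c',B.mean(0)); r=cv2.minAreaRect(B.astype(np.float32));print(r)
for i in range(4):
  d=B[(i+1)%4]-B[i];print(np.linalg.norm(d).round(1),np.degrees(np.arctan2(d[1],d[0])).round(2))
S=pix2plane('top',f([(190,89),(378,122),(568,157)]),0.039)[:,:2]*1000
print('screws',S.round(1)); d=S[2]-S[0];print(np.degrees(np.arctan2(d[1],d[0])))
F=pix2plane('top',f([(142,66),(645,155),(635,192),(137,104)]),0.039)[:,:2]*1000
print('fence top',F.round(1))
for n,p,z in [('socket',(139,130),.055),('cup',(598,268),.029),('jar',(82,378),.063)]: print(n,(pix2plane('top',f([p]),z)*1000).round(1))
E
```

```text
board [[ 780.1  206.7]
 [ 722.7 -191. ]
 [ 405.9 -147.5]
 [ 464.4  251.8]] c [593.27027755  29.98162936]
((592.9599609375, 29.583724975585938), (403.9382019042969, 319.8472900390625), 81.79559326171875)
401.8 -98.2
319.9 172.18
403.5 81.65
318.8 -8.13
screws [[ 724.5  156.6]
 [ 704.4   18.4]
 [ 683.4 -120.1]]
-98.44855566636411
fence top [[ 741.   192.8]
 [ 687.3 -176. ]
 [ 659.  -169.2]
 [ 711.6  194.6]]
socket [[686.6 190.   55. ]]
cup [[ 603.8 -144.3   29. ]]
jar [[501.  217.8  63. ]]
```

```bash
cat >> h.py <<'E'
from scipy.spatial.transform import Rotation as Ro
yaw=np.radians(-8.25);C=np.array([593.1,29.8]);X=np.array([np.cos(yaw),np.sin(yaw)]);Y=np.array([-X[1],X[0]]);F0=C+110*X
def tool():
    o=get_obs();return np.array(o['ee_pos'])*1000,Ro.from_euler('xyz',o['eef_rot']).as_matrix(),o
def goto(x,y,z):
    p,R,o=tool();print('shift mm for',(x,y,z),(R.T@(np.array([x,y,z])-p)).round(1))
def ff(p): d=np.array(p)[:2]-F0;return np.array([d@X,d@Y]).round(1)
def fw(x,y): return F0+x*X+y*Y
E
python3 - <<'E'
from h import *
p,R,o=tool();print(p,R.round(3));print('block',ff((542.2,32.1)))
print('yaw y-axis',np.degrees(np.arctan2(R[1,1],R[0,1])), 'want',np.degrees(np.arctan2(Y[1],Y[0])))
for q in [(471,35),(543,103),(613,30),(541,-39)]:print(q,ff(q))
goto(440,60,120)
E
```

```text
[239.51205888 494.89347849 218.96660606] [[-0.001  0.436  0.9  ]
 [-0.001  0.9   -0.436]
 [-1.    -0.001 -0.   ]]
block [-160.7   -5. ]
yaw y-axis 64.17369523215946 want 81.75
(471, 35) [-231.6  -12.4]
(543, 103) [-170.1   65.3]
(613, 30) [-90.3   3.1]
(541, -39) [-151.7  -75.6]
shift mm for (440, 60, 120) [  99.2 -304.   369.9]
```

```bash
python3 - <<'E'
from h import *
w=fw(-252,22);print(w);goto(*w,120)
E
```

```text
[455.72634076  71.94828283]
shift mm for (np.float64(455.72634075541276), np.float64(71.94828283278021), 120) [  99.2 -286.4  378.9]
```

```bash
python3 -m handwheel '[[[0,-30,40],-0.1,1],[[0,-60,80],-0.2,1],[[0,-90,120],-0.307,1],[[0,-120,160],-0.307,1],[[0,-150,200],-0.307,1]]' 20; python3 - <<'E'
from h import *
goto(*fw(-252,22),100)
E
```

```text
time_s: 0.6
ee_pos: [0.3545, 0.271, 0.219]
eef_rot: [-2.001, 1.57, -2.144]
force: [1.5, -0.2, -0.3]
grip_width: 0.0577
shift mm for (np.float64(455.72634075541276), np.float64(71.94828283278021), 100) [ 119.1 -182.4  128.7]
```

```bash
python3 -m handwheel '[[[20,-40,29],0,1],[[45,-80,57],0,1],[[70,-120,86],0,1],[[95,-155,110],0,1],[[119,-182,129],0,1]]'; python3 - <<'E'
from h import *
p,R,o=tool();print(R.round(3),ff(p));print('y yaw',np.degrees(np.arctan2(R[1,1],R[0,1])))
goto(*fw(-252,22),36)
E
```

```text
time_s: 1.1
ee_pos: [0.4548, 0.0743, 0.1024]
eef_rot: [-0.997, 1.57, -1.14]
force: [0.8, -0.3, -0.1]
grip_width: 0.0175
[[ 0.     0.143  0.99 ]
 [-0.001  0.99  -0.143]
 [-1.    -0.001  0.001]] [-253.2   24.2]
y yaw 81.78120373595839
shift mm for (np.float64(455.72634075541276), np.float64(71.94828283278021), 36) [66.4 -2.1  1.2]
```

```bash
python3 -m handwheel '[[[15,0,0],0,1],[[30,-1,0],0,1],[[45,-2,0],0,1],[[58,-2,0],0,1],[[66,-2,0],0,1]]';python3 -m handwheel '[[[0,-2,3],0,1],[[0,-4,6],0,1],[[0,-5,9],0,1],[[0,-5,9],0,1],[[0,-5,9],0,1]]'; python3 - <<'E'
from h import *
p,R,o=tool();print(ff(p),p)
a,_=camera('top');b,_=camera('scene')
v=np.hstack([cv2.resize(a[110:250,180:330],(400,373)),cv2.resize(b[140:290,140:360],(400,273)) if 0 else cv2.resize(b[140:300,140:312],(400,373))])
cv2.imwrite('pics/c1.png',v)
E
```

```text
time_s: 1.6
ee_pos: [0.4541, 0.0721, 0.0354]
eef_rot: [-2.218, 1.569, -2.362]
force: [-0.1, -0.3, 0.6]
grip_width: 0.0001
time_s: 2.1
ee_pos: [0.4625, 0.0658, 0.0357]
eef_rot: [-1.921, 1.57, -2.065]
force: [-0.2, -0.0, -0.9]
grip_width: 0.0005
[-244.5   16.9] [462.46052414  65.83991669  35.67326759]
```

View pics/c1.png

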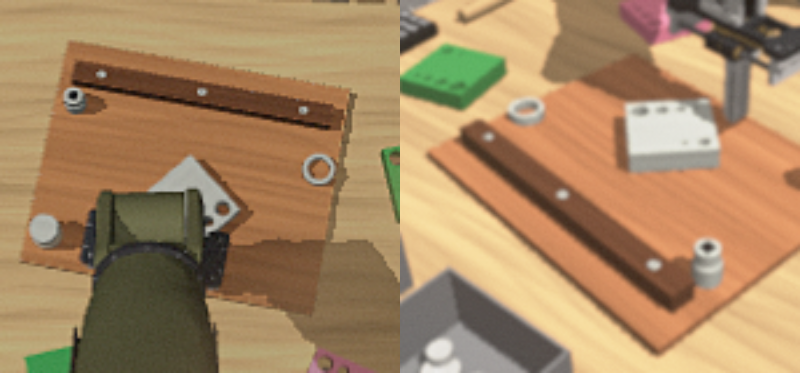

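Scene view: the closed fingertips are beside the near corner, clear of the block. Now a first push, then a measurement from the block's visible far edges.

```bash
cat > bl.py <<'E'
from h import *
import sys
def far(pose,use=(0,1,2,3),tol=14,save=None):
    """pose x,y mm, th deg world; fit lines to mask boundary points near each predicted edge"""
    a,_=camera('top');hsv=cv2.cvtColor(a,cv2.COLOR_BGR2HSV)
    if save: cv2.imwrite(save,cv2.resize(a[110:240,180:330],None,fx=4,fy=4,interpolation=cv2.INTER_CUBIC))
    m=((hsv[...,1]<50)&(hsv[...,2]>115)).astype(np.uint8)
    m=cv2.morphologyEx(m,cv2.MORPH_CLOSE,np.ones((5,5)));roi=np.zeros_like(m);roi[125:228,185:315]=1
    cs,_=cv2.findContours(m*roi,cv2.RETR_EXTERNAL,cv2.CHAIN_APPROX_NONE)
    cs=np.vstack([c[:,0] for c in cs if cv2.contourArea(c)>80])
    # outer neighbour must be board coloured (saturated orange), not robot
    bd=cv2.dilate(((hsv[...,1]>85)&(hsv[...,0]<20)).astype(np.uint8),np.ones((5,5)))
    gr=cv2.dilate(((hsv[...,0]>22)&(hsv[...,1]>60)|(hsv[...,2]<35)).astype(np.uint8),np.ones((3,3)))
    cs=cs[(bd[cs[:,1],cs[:,0]]>0)&(gr[cs[:,1],cs[:,0]]==0)]
    P=pix2plane('top',cs,.043)[:,:2]*1000
    c=np.array(pose[:2],float);th=np.radians(pose[2])
    for it in range(6):
        res=[]
        for k in range(4):
            n=np.array([np.cos(th+k*np.pi/2),np.sin(th+k*np.pi/2)]);t=np.array([-n[1],n[0]])
            d=P-c;s=d@n-50;u=d@t;i=(abs(s)<(tol if it<3 else 6))&(abs(u)<46)
            if i.sum()<6 or np.ptp(u[i])<20: continue
            l=cv2.fitLine(P[i].astype(np.float32),cv2.DIST_HUBER,0,.01,.01).ravel();v=l[:2]*np.sign(l[:2]@t)
            ang=np.arctan2(v@-n,v@t);res.append((k,i.sum(),np.ptp(u[i]),ang,n,(l[2:]-c)@n-50))
        w=np.array([r[1]*r[2]**2 for r in res]);da=(w*[r[3] for r in res]).sum()/w.sum()
        A=np.array([r[4] for r in res]);b=np.array([r[5] for r in res])
        c=c+np.linalg.lstsq(A,b,rcond=None)[0];th+=da
    print('edges k,n,span,dang,off:',[(r[0],int(r[1]),round(float(r[2])),round(float(np.degrees(r[3])),1),round(float(r[5]),1)) for r in res])
    print('block world',c.round(1),np.degrees(th).round(1),'fence frame',ff(c),'askew',round((np.degrees(th)+8.25+45)%90-45,1))
    dx=50*np.array([[1,1],[1,-1],[-1,-1],[-1,1]]);Rm=np.array([[np.cos(th),-np.sin(th)],[np.sin(th),np.cos(th)]])
    print('corners fence',[list(ff(q)) for q in c+dx@Rm.T])
    p,R,o=tool();print('t',o['time_s'],'tcp',ff(p),p[2].round(1),'F',np.round(o['force'],1))
if __name__=='__main__': far([float(v) for v in sys.argv[1:4]],save=sys.argv[4] if len(sys.argv)>4 else None)
E
python3 bl.py 542.2 32.1 43.5
python3 -m handwheel '[[[0,-3,4],0,1],[[0,-6,8],0,1],[[0,-9,12],0,1],[[0,-12,15],0,1],[[0,-14,18],0,1]]'
python3 bl.py 542.2 32.1 45
```

```text
edges k,n,span,dang,off: [(0, 16, 67, 0.7, -1.4), (2, 8, 33, -0.6, -1.4), (3, 19, 87, -0.3, -0.0)]
block world [542.   32.4] 43.1 fence frame [-160.9   -4.7] askew -38.7
corners fence [[np.float64(-168.7), np.float64(65.6)], [np.float64(-90.6), np.float64(3.1)], [np.float64(-153.1), np.float64(-75.0)], [np.float64(-231.2), np.float64(-12.5)]]
t 2.25 tcp [-244.7   17. ] 35.5 F [-0.7 -0.5 -0.2]
time_s: 2.75
ee_pos: [0.4764, 0.0495, 0.035]
eef_rot: [-2.952, 1.565, -3.096]
force: [-14.8, 5.9, 8.5]
grip_width: 0.0008bl.py:25: RuntimeWarning: invalid value encountered in scalar divide
  w=np.array([r[1]*r[2]**2 for r in res]);da=(w*[r[3] for r in res]).sum()/w.sum()
Traceback (most recent call last):
  File "bl.py", line 33, in <module>
    if __name__=='__main__': far([float(v) for v in sys.argv[1:4]],save=sys.argv[4] if len(sys.argv)>4 else None)
                             ~~~^^^^^^^^^^^^^^^^^^^^^^^^^^^^^^^^^^^^^^^^^^^^^^^^^^^^^^^^^^^^^^^^^^^^^^^^^^^^^^^^^
  File "bl.py", line 27, in far
    c=c+np.linalg.lstsq(A,b,rcond=None)[0];th+=da
        ~~~~~~~~~~~~~~~^^^^^^^^^^^^^^^^
numpy.linalg.LinAlgError: 1-dimensional array given. Array must be two-dimensional
```

```bash
sed -i 's/>80\]/>40]/' bl.py; python3 bl.py 545 30 50 pics/c2.png 2>&1|tail -5; python3 - <<'E'
from h import *
a,_=camera('top');b,_=camera('scene')
cv2.imwrite('pics/c2.png',np.hstack([cv2.resize(a[110:250,180:330],(400,373)),cv2.resize(b[140:300,140:312],(400,373))]))
E
```

```text
edges k,n,span,dang,off: [(0, 10, 36, 0.8, 0.0), (3, 9, 36, -0.8, -0.0)]
block world [544.3  29.3] 49.6 fence frame [-158.3   -7.5] askew -32.2
corners fence [[np.float64(-174.0), np.float64(61.5)], [np.float64(-89.3), np.float64(8.2)], [np.float64(-142.5), np.float64(-76.4)], [np.float64(-227.2), np.float64(-23.2)]]
t 2.85 tcp [-228.     2.7] 35.0 F [-9.4  2.1  4.8]
```

View pics/c2.png

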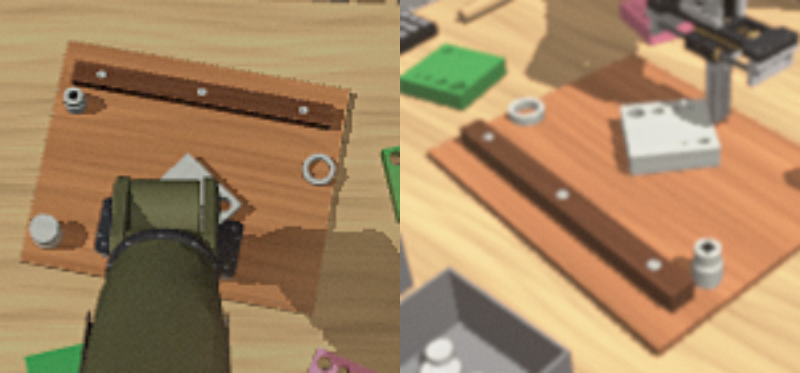

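```bash

python3 -m handwheel '[[[0,-3,4],0,1],[[0,-6,8],0,1],[[0,-9,12],0,1],[[0,-12,16],0,1],[[0,-15,20],0,1]]'
python3 bl.py 548 26 58
```

```text
time_s: 3.45
ee_pos: [0.4922, 0.0315, 0.0343]
eef_rot: [-2.963, 1.559, -3.108]
force: [-17.9, 1.3, 10.5]
grip_width: 0.0005
edges k,n,span,dang,off: [(3, 12, 45, 0.0, 0.0)]
block world [558.4  28.1] 62.8 fence frame [-144.1   -6.6] askew -19.0
corners fence [[np.float64(-175.1), np.float64(56.9)], [np.float64(-80.6), np.float64(24.4)], [np.float64(-113.1), np.float64(-70.2)], [np.float64(-207.6), np.float64(-37.7)]]
t 3.5 tcp [-209.3  -13.1] 34.4 F [-11.    0.5   2.8]
```

```bash

python3 -m handwheel '[[[0,-2,4],0,1],[[0,-4,8],0,1],[[0,-6,12],0,1],[[0,-8,16],0,1],[[0,-10,20],0,1]]'
python3 bl.py 562 24 75
python3 -m handwheel '[[[0,0,-5],0,1],[[0,0,-20],0,1],[[0,0,-40],0,1],[[0,0,-60],0,1],[[-10,0,-70],0,1]]'
python3 bl.py 562 24 75; python3 bl.py 562 24 80 pics/c3.png
```

```text
time_s: 4.0
ee_pos: [0.5093, 0.0178, 0.0338]
eef_rot: [-2.95, 1.555, -3.095]
force: [-17.6, -0.7, 12.3]
grip_width: 0.0005
time_s: 4.55
ee_pos: [0.439, 0.0276, 0.044]
eef_rot: [-2.952, 1.553, -3.097]
force: [-0.3, 0.2, 0.5]
grip_width: 0.0002
edges k,n,span,dang,off: [(0, 22, 80, 0.6, -0.9), (2, 16, 57, -1.3, -0.9), (3, 25, 89, -0.1, 0.0)]
block world [570.8  29.7] 77.2 fence frame [-132.1   -3.3] askew -4.5
corners fence [[np.float64(-178.0), np.float64(50.5)], [np.float64(-78.3), np.float64(42.6)], [np.float64(-86.2), np.float64(-57.1)], [np.float64(-185.9), np.float64(-49.2)]]
t 4.6 tcp [-261.9  -24.1] 45.8 F [ 1.4 -1.3  1.4]
edges k,n,span,dang,off: [(0, 22, 80, 0.5, -1.0), (2, 16, 57, -0.9, -1.0), (3, 25, 89, -0.1, -0.0)]
block world [570.8  29.8] 77.3 fence frame [-132.1   -3.2] askew -4.5
corners fence [[np.float64(-178.0), np.float64(50.5)], [np.float64(-78.3), np.float64(42.7)], [np.float64(-86.1), np.float64(-57.0)], [np.float64(-185.8), np.float64(-49.2)]]
t 4.65 tcp [-260.5  -24.1] 45.6 F [ 0.2 -0.4  0.9]bl.py:25: RuntimeWarning: invalid value encountered in scalar divide
  w=np.array([r[1]*r[2]**2 for r in res]);da=(w*[r[3] for r in res]).sum()/w.sum()
Traceback (most recent call last):
  File "bl.py", line 33, in <module>
    if __name__=='__main__': far([float(v) for v in sys.argv[1:4]],save=sys.argv[4] if len(sys.argv)>4 else None)
                             ~~~^^^^^^^^^^^^^^^^^^^^^^^^^^^^^^^^^^^^^^^^^^^^^^^^^^^^^^^^^^^^^^^^^^^^^^^^^^^^^^^^^
  File "bl.py", line 27, in far
    c=c+np.linalg.lstsq(A,b,rcond=None)[0];th+=da
        ~~~~~~~~~~~~~~~^^^^^^^^^^^^^^^^
numpy.linalg.LinAlgError: 1-dimensional array given. Array must be two-dimensional
```

```bash

python3 -m handwheel '[[[2,5,5],0,-0.28],[[4,10,10],0,-0.28],[[6,16,20],0,-0.28],[[9,21,30],0,-0.28],[[11,21,40],0,-0.28]]' 40
python3 -m handwheel '[[[0,0,0],0,-0.28],[[0,0,0],0,-0.28],[[0,0,0],0,-0.28],[[0,0,0],0,-0.28],[[0,0,0],0,-0.28]]'
python3 - <<'E'
from h import *
p,R,o=tool();print(ff(p),p,o['grip_width']);print(R.round(3),'y yaw',np.degrees(np.arctan2(R[1,1],R[0,1])))
goto(*fw(-205,-3),36)
E
```

```text
time_s: 5.15
ee_pos: [0.4842, 0.0431, 0.0334]
eef_rot: [-2.937, 1.557, -3.081]
force: [-0.5, -0.7, 0.5]
grip_width: 0.0368
time_s: 5.65
ee_pos: [0.4841, 0.043, 0.0335]
eef_rot: [-2.937, 1.557, -3.081]
force: [0.0, -0.1, 0.3]
grip_width: 0.0601
[-219.8   -2.5] [484.09050336  43.03267358  33.52847972] 0.06005920415581325
[[-0.014  0.144  0.99 ]
 [-0.001  0.99  -0.144]
 [-1.    -0.003 -0.014]] y yaw 81.74842475319214
shift mm for (np.float64(498.6526403861578), np.float64(40.46284492870303), 36) [-2.7 -0.5 14.7]
```

```bash

python3 -m handwheel '[[[-2,0,6],0,-0.28],[[-3,0,12],0,-0.28],[[-3,0,18],0,-0.28],[[-3,0,23],0,-0.28],[[-3,0,27],0,-0.28]]'
python3 -m handwheel '[[[0,0,5],0,-0.28],[[-1,0,10],0,-0.28],[[-1,0,15],0,-0.28],[[-1,0,20],0,-0.28],[[-1,0,25],0,-0.28]]'
python3 -m handwheel '[[[0,0,5],0,-0.28],[[-1,0,10],0,-0.28],[[-1,0,15],0,-0.28],[[-1,0,20],0,-0.28],[[-1,0,25],0,-0.28]]'
python3 bl.py 608 24 82 2>&1 | tail -4
```

```text
time_s: 6.15
ee_pos: [0.5113, 0.039, 0.0361]
eef_rot: [-2.936, 1.557, -3.08]
force: [-0.4, -0.2, -0.7]
grip_width: 0.0599
time_s: 6.65
ee_pos: [0.5339, 0.0357, 0.0356]
eef_rot: [-2.974, 1.55, -3.118]
force: [-15.1, 1.5, 5.1]
grip_width: 0.0603
time_s: 7.15
ee_pos: [0.5566, 0.0324, 0.0351]
eef_rot: [-2.993, 1.543, -3.137]
force: [-15.0, 2.2, 5.6]
grip_width: 0.0603
    raise LinAlgError('%d-dimensional array given. Array must be '
            'two-dimensional' % a.ndim)
numpy.linalg.LinAlgError: 1-dimensional array given. Array must be two-dimensional
```

```bash

python3 -m handwheel '[[[0,0,4],0,-0.28],[[0,0,8],0,-0.28],[[-1,0,12],0,-0.28],[[-1,0,16],0,-0.28],[[-1,0,19],0,-0.28]]'
python3 -m handwheel '[[[0,0,2],0,-0.28],[[0,0,4],0,-0.28],[[0,0,5],0,-0.28],[[0,0,6],0,-0.28],[[0,0,7],0,-0.28]]'
python3 - <<'E'
from h import *
p,R,o=tool();print(ff(p),p,o['force'])
E
```

```text
time_s: 7.7
ee_pos: [0.5743, 0.0298, 0.0346]
eef_rot: [-3.004, 1.538, 3.135]
force: [-15.3, 1.9, 6.1]
grip_width: 0.0599
time_s: 8.2
ee_pos: [0.579, 0.0292, 0.0342]
eef_rot: [-3.016, 1.532, 3.124]
force: [-19.3, 2.4, 15.3]
grip_width: 0.0597
[-123.9   -2.6] [578.99774503  29.20826939  34.20068271] [-19.30453649   2.35147371  15.29000619]
```

```bash

python3 -m handwheel '[[[0,0,2],0,-0.28],[[0,0,3],0,-0.28],[[0,0,4],0,-0.28],[[0,0,5],0,-0.28],[[0,0,5],0,-0.28]]'
python3 - <<'E'
from h import *
p,R,o=tool();print(ff(p),p,o['force'],R.round(3))
b,_=camera('scene');a,_=camera('top')
cv2.imwrite('pics/c4.png',np.hstack([cv2.resize(a[110:250,180:330],(400,373)),cv2.resize(b[160:280,160:289],(400,373),interpolation=cv2.INTER_CUBIC)]))
E
```

```text
time_s: 8.7
ee_pos: [0.5803, 0.0291, 0.0341]
eef_rot: [-3.026, 1.521, 3.114]
force: [-34.3, 3.2, 26.6]
grip_width: 0.0603
[-122.6   -2.5] [580.28546492  29.08250948  34.11844925] [-34.33908031   3.17208029  26.59962365] [[-0.05   0.142  0.989]
 [ 0.001  0.99  -0.143]
 [-0.999 -0.006 -0.049]]
```

View pics/c4.png

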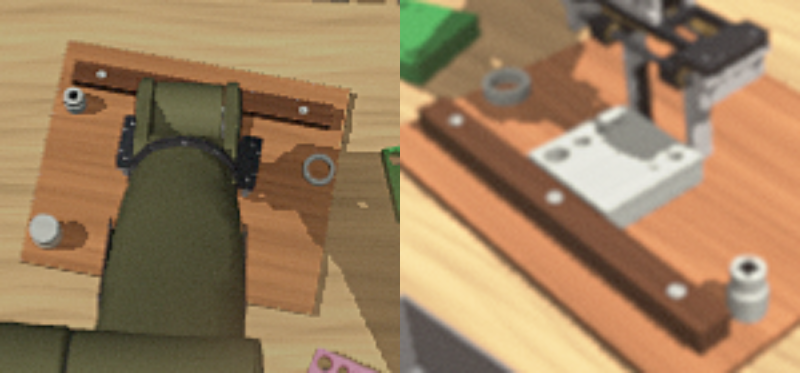

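Scene view: the block's far side lies along the fence with no visible gap, and force rose from 15 to 34 N as it stopped. Backing off to check.

```bash

python3 -m handwheel '[[[0,0,-4],0,-0.28],[[0,0,-15],0,-0.28],[[0,0,-35],0,-0.28],[[0,0,-60],0,-0.28],[[-10,0,-80],0,-0.28]]'
python3 -m handwheel '[[[-20,0,-20],0,-0.28],[[-40,0,-40],0,-0.28],[[-60,0,-60],0,-0.28],[[-80,0,-75],0,-0.28],[[-100,0,-80],0,-0.28]]'
python3 bl.py 637 24 82 pics/c5.png
```

```text
time_s: 9.3
ee_pos: [0.5, 0.0405, 0.0471]
eef_rot: [-3.024, 1.519, 3.116]
force: [-0.4, 0.3, 0.2]
grip_width: 0.0604
time_s: 9.8
ee_pos: [0.4252, 0.052, 0.152]
eef_rot: [-3.024, 1.519, 3.116]
force: [-0.5, -0.6, 0.9]
grip_width: 0.0604
edges k,n,span,dang,off: [(0, 22, 80, 0.2, -0.8), (1, 23, 87, 0.2, -1.0), (2, 24, 87, 0.3, -0.8), (3, 23, 89, -0.7, -1.0)]
block world [638.5  21.9] 81.6 fence frame [-63.9  -1.3] askew -0.1
corners fence [[np.float64(-113.8), np.float64(48.8)], [np.float64(-13.8), np.float64(48.6)], [np.float64(-14.1), np.float64(-51.4)], [np.float64(-114.1), np.float64(-51.2)]]
t 9.85 tcp [-278.1   -1.9] 154.9 F [ 1.5 -0.8  4.3]
```

View pics/c5.png

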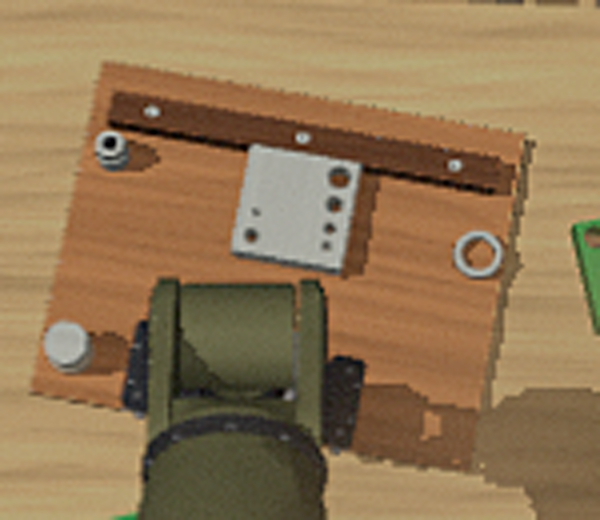

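The block sits against the fence with no gap showing at (250,148) to (358,165). The socket, cup and jar look untouched.

```bash
python3 -c "
from station import *
print(hand_in(),get_obs()['force'])"
```

```text
the job is handed in; nothing more can be done
the job is handed in; nothing more can be done
```

The block now sits flush against the fence, and I handed the job in at about 10 s of the 72 s allowed; no verdict was reported.

- **Moves:** I turned the block about 34° by pushing with the closed fingertips, always near the same corner. I then pushed its near side with two spread fingertips, which squared it up and eased it to the fence. It stopped there as the push force rose from 15 N to 34 N.
- **Final picture:** After I backed the arm away, the block measured 0.1° askew, with its centre at x = -63.9 mm and y = -1.3 mm in the fence frame, and no gap visible.
- **Disagreement:** Truly flush would be x = -65 mm. The 1.1 mm difference puts the block slightly inside the fence, but it is within the 2 mm calibration error.
- **Bystanders and arm:** The socket, cup and jar look untouched; I did not measure any bystander's final position. The gripper was clear of the block and everything else.
- **Failed checks:** The top-camera fit failed a few times while the arm blocked the view, so I relied on force and the scene camera for the last push. The upward force on the tool also reached 27 N at the stop, but nothing lifted in the pictures.

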